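# Hold a glazing bead ready above its gluing jig

### The job

Pick up the long glazing bead, gripping it lightly (no more than 50 N on each side, it is thin-walled), carry it over the row of carton, tin and bottle, and bring it down between the four posts of the wooden jig so that it hovers level about 10 mm above the slot, lined up so that it would drop straight in, with a gap left underneath for a colleague to lay the glue. Touch neither the jig nor the carton, tin, bottle or U-channel offcut, and finish with the gripper still holding the bead there: do not lower it in or let go.

Things in the scene. Friction and masses are not known exactly. Their poses are not given: they have to be found in the camera images.
- glazing_bead: the glazing bead: a straight light-grey aluminium bar, 22 wide x 190 long x 20 mm high, about 0.1 kg, lying flat on the desk, left of the row. Origin: centre of its underside; its length runs along its own y, its width along x, z up. It balances at its middle; pinch its long sides from above. Either end may lead into the jig
- bead_end_a (a point): middle of the bead's lower edge at its +y end (95 mm from its origin)
- bead_end_b (a point): middle of the bead's lower edge at its -y end (95 mm from its origin)
- bead_jig: wooden gluing jig fixed to the desk, right of the row: plywood board 112 x 236 x 12 mm; on it two light wooden cheeks and two end stops, tops 32 mm above the desk, form a straight slot along its own y, 34 wide, 206 long, 20 mm deep. Four steel posts, 10 mm thick, rise 28 mm above the cheek tops. Origin: centre of the board's underside
- slot_mouth (a point): centre of the slot's mouth, level with the cheek tops (32 mm above the desk); its y runs along the slot, x across it, z up. The four posts stand at x = +-32, y = +-80 mm from here, so the bead passes between their two rows with 16 mm to spare on each side
- carton: white carton lying flat, 62 x 250 x 46 mm high, its length (own y) pointing away from the robot; the middle of the row that stands between bead and jig; loose. Origin: centre of its underside
- wax_tin: dark green round tin, 68 mm across and 62 mm high, at the far end of the row; loose. Origin: centre of its underside
- small_bottle: small white bottle with a pointed nozzle, 29 mm across and 85 mm high, at the near end of the row; loose, very light. Origin: centre of its underside
- u_offcut: aluminium U-channel offcut, 32 x 160 x 26 mm high, open on top, lying to the left of the bead; not wanted, leave it alone. Origin: centre of its underside, length along its own y

How it is judged:
On the way, in this order (a step that is already met when the one before it is completed fails the run):
1. the bead is lifted clear of the desk in the fingers (height (world z) of glazing_bead above 0.04 m and contact force between the fingers and glazing_bead above 2 N), for 0.2 s.
2. the bead passes across the row, higher than the carton (x of glazing_bead in the frame of carton between -0.04 and 0.04 m and height (world z) of glazing_bead above 0.046 m).
At the end, for the whole second after the job is handed in: The gripper holds the bead still over the jig: both ends of its underside are 3 to 20 mm above the cheek tops and within 6 mm of the slot's centre line, its middle within 8 mm of the slot's middle along the slot, underside down, and it touches the jig nowhere (x of bead_end_a in the frame of slot_mouth between -0.006 and 0.006 m and z of bead_end_a in the frame of slot_mouth between 0.003 and 0.02 m and x of bead_end_b in the frame of slot_mouth between -0.006 and 0.006 m and z of bead_end_b in the frame of slot_mouth between 0.003 and 0.02 m and y of glazing_bead in the frame of slot_mouth between -0.008 and 0.008 m and angle between glazing_bead's own z axis and vertical below 0.15 rad and contact force between the fingers and glazing_bead above 2 N and linear speed of glazing_bead below 0.01 m/s and contact force between glazing_bead and bead_jig below 0.1 N); the arm keeps its last pose, push and grip.
It fails at once if the bead is squeezed with more than 50 N on each side (100 N for the two fingers together) (contact force between the fingers and glazing_bead above 100 N).
It fails at once if the jig is touched (contact force between bead_jig and anything else above 0.5 N).
It fails at once if the carton is touched or shifted (distance of carton from where it was at the start of the episode above 0.006 m or contact force between any of the arm, the fingers, glazing_bead and carton above 0.5 N).
It fails at once if the tin or the small bottle is touched or shifted (distance of any of wax_tin, small_bottle from where it was at the start of the episode above 0.006 m or contact force between any of the arm, the fingers, glazing_bead and wax_tin above 0.5 N or contact force between any of the arm, the fingers, glazing_bead and small_bottle above 0.5 N).
It fails at once if the U-channel offcut is touched or shifted (distance of u_offcut from where it was at the start of the episode above 0.006 m or contact force between any of the arm, the fingers, glazing_bead and u_offcut above 0.5 N).
It also fails if it takes over 38 s, if anything falls off the work surface, if the arm or the gripper's body presses on something with over 40 N, if the wrist force passes 120 N, or if a joint passes its speed limit or range.

### The arm

A 6-joint arm with a two-finger parallel gripper is mounted at the origin on a cart in front of the work surface, level with it; the furniture and walls round the work are solid. World frame = base frame: x ahead of the robot, y to its left, z up, the work surface at z = 0. Lengths are in m, angles in rad, forces in N, time in s.
With the tool pointing down it reaches from about 0.325 to 0.9 m from the base axis. Payload 6.1 kg.
Tool frame: the origin (TCP) lies midway between the tips of the shut fingers; the grasp point (between the pads) lies 19 mm behind it; z points along the fingers, x is the direction in which the jaws open and shut, and the axes are right-handed (so a half turn about z gives the same grasp; the last joint's range is limited). The gripper opens to 87 mm and grips with 3 to 60 N. Pads are 19 mm wide; open, the fingers measure 117 mm over their backs; the gripper's body (75 mm by 190 mm) begins 51 mm behind the grasp point.
Start: joints at [0.974, 0.22, 1.526, -0, 1.395, -0.126], TCP at [0.283, 0.557, 0.223] pointing down, gripper open.
Joint ranges: [-2.98, 2.98], [-0.91, 2.08], [0.09, 2.57], [-1.24, 4.39], [0.2, 2.65], [-2.68, 2.68]. Speed limits (rad/s): [2.57, 2.57, 3.01, 3.14, 3.14, 3.14].

### API

Orientations are given as a rotation vector (axis times angle).
In Python, from cell import * gives the robot as it stands. The module is installed in compiled form; this text tells all that it offers.
- The arm moves only by the tool drive_tool, never from a script. Its argument "motion" is a list of rows, each a list of 7 numbers: the shift along the tool's x, y, z in cm, then the turn, a rotation vector about the tool's x, y, z in degrees, then the closure, from 0 (fully open) to 1 (shut). In form: [[dx, dy, dz, rx, ry, rz, claw], ...]. A call has 1 to 20 rows; each row is the pose to reach, as a shift and turn from the pose commanded when the call began, along the tool's axes at that moment; what a row does not reach only later rows make up. A row lasts 1/10 s, in which the tool goes at most 50 mm and 8.59 degrees, less where a joint would pass 70% of its speed; a pose out of reach is approached as far as the arm can. A call with a gripper value outside its range is refused whole. The fingers move at their own pace and stop on an object; "newtons" is the grip in N (left out, the last holds). Time passes only in rows, so rows that repeat a pose let the fingers close. It gives the time, the measured TCP pose, the force and the opening at its end, in the units of the state.
- state(): the state, without advancing time (a new reading comes with each control period).
- grab_frame(name): name is "side" or "top" or "wrist"; returns (picture, depth): 400x640x3 uint8, red, green, blue; 400x640 float32, m along the optical axis (not along the pixel's ray), 0 where there is no reading.
- camera_model(name): a dict with "K" (3x3 intrinsics, pixels), "D" ([k1, k2, p1, p2, k3] as OpenCV has them; the pictures are not rectified), "R" (3x3) and "t" (3): a world point X has camera coordinates R X + t; the wrist camera has in their place "T_tool_cam" (4x4, takes a point from camera to tool coordinates, whose origin is the TCP and whose axes are the tool frame's). Camera axes: x right, y down, z forward; pixel columns grow to the right and rows downward; lengths in m; the calibration is good to about 2 mm. A picture is of the moment at which its call begins: read the wrist's pose just before it. camera_model takes no time and is no camera call.
- hand_in(): hands the job in, once; it reports no verdict.
The state is a dict: "clock": time; "joints": joint angles; "joint_vel": joint speeds; "joint_torque": joint torques, N m; "tool_pos": TCP position; "tcp_rot": TCP orientation; "wrist_force": force on the tool from outside, world axes, zero at the start; "wrist_torque": the same for the moment, N m; "finger_gap": finger opening in m.
Only numpy, scipy, OpenCV 4.12 (cv2) and the standard library are available. Lean on these libraries where they do the work, as an engineer would, in place of code of your own. Each camera call takes 0.05 s, during which the arm holds its last target.

## Working session

There is one attempt and no reset: what is moved stays moved. The work goes in short steps, Python scripts to look and compute and a tool call to move; the robot and the scene stay as the last step left them, time stands still between calls to the robot, and variables do not carry over. Pictures are saved under pics/ and viewed, and the job is handed in when it is done.

Besides the shell and the picture viewer there is one more tool, called after ">>>" as name([rows], argument=value, ...), one row to a line, values as JSON. drive_tool: Moves the arm, as the interface text tells. Its arguments: {"type":"object","properties":{"motion":{"type":"array","items":{"type":"array","items":{"type":"number"}}},"newtons":{"type":"number"}},"required":["motion"]}

```bash
mkdir -p pics; python3 - <<'E'
from cell import *
import cv2, numpy as np
s=state(); print({k:np.round(v,3) for k,v in s.items()})
for n in ["top","side"]:
    p,d=grab_frame(n); np.savez(f"{n}0.npz",p=p,d=d); cv2.imwrite(f"pics/{n}0.png",p[:,:,::-1])
    m=camera_model(n); print(n,{k:np.round(v,4).tolist() for k,v in m.items()}, (d>0).mean())
m=camera_model("wrist");print({k:np.round(v,4).tolist() for k,v in m.items()})
E
```

```text
{'clock': np.float64(0.0), 'joints': array([ 0.974,  0.221,  1.528, -0.   ,  1.395, -0.126]), 'joint_vel': array([ 0.002, -0.001, -0.001, -0.001, -0.001,  0.001]), 'joint_torque': array([-1.0000e-03, -4.9461e+01, -3.8738e+01,  7.0000e-02,  5.7000e-02,
       -0.0000e+00]), 'tool_pos': array([0.283, 0.557, 0.221]), 'tcp_rot': array([ 2.678,  1.642, -0.003]), 'wrist_force': array([-0.539,  0.015,  1.181]), 'wrist_torque': array([-0.068,  0.027, -0.003]), 'finger_gap': np.float64(0.087)}
top {'K': [[385.1488, 0.0, 313.3439], [0.0, 385.1488, 194.4074], [0.0, 0.0, 1.0]], 'D': [-0.0646, 0.0, 0.0, 0.0, 0.0], 'R': [[-0.0084, -0.9998, -0.017], [-0.995, 0.0101, -0.0996], [0.0997, 0.0161, -0.9949]], 't': [0.3286, 0.543, 0.8373]} 0.99575
side {'K': [[517.873, 0.0, 312.5981], [0.0, 517.873, 200.2986], [0.0, 0.0, 1.0]], 'D': [-0.109, 0.0, 0.0, 0.0, 0.0], 'R': [[-0.9643, 0.2645, 0.0081], [0.2178, 0.8106, -0.5437], [-0.1503, -0.5225, -0.8393]], 't': [0.4491, -0.3352, 1.3546]} 0.9961875
{'K': [[337.8968, 0.0, 321.2929], [0.0, 337.8968, 200.4672], [0.0, 0.0, 1.0]], 'D': [0.0177, 0.0, 0.0, 0.0, 0.0], 'T_tool_cam': [[1.0, -0.0008, 0.0008, 0.0008], [0.0005, 0.9573, 0.289, -0.0808], [-0.001, -0.289, 0.9573, -0.1614], [0.0, 0.0, 0.0, 1.0]]}
```

View pics/top0.png

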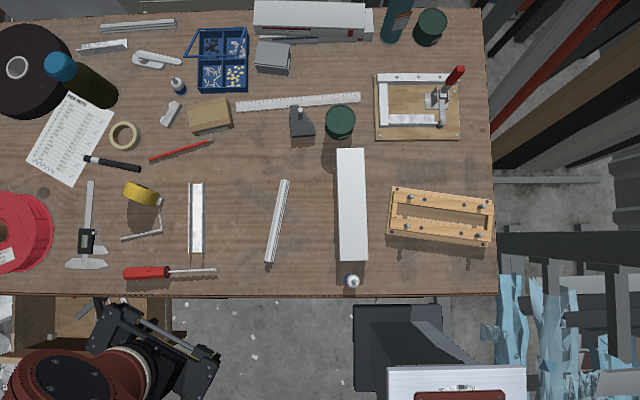

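View pics/side0.png

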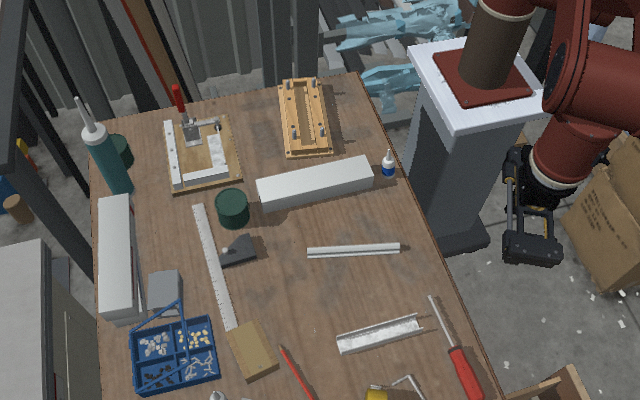

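The top view shows the bead at about (277,222), the U-offcut at (195,218), the carton at (352,205), the tin at (340,121), the bottle at (352,281) and the jig at (441,216). Next I'll measure them.

```bash
cat > h.py <<'E'
import numpy as np, cv2
from cell import *
def ray_plane(m,uv,z,T=None):
    uv=np.asarray(uv,float).reshape(-1,1,2)
    n=cv2.undistortPoints(uv,m["K"],m["D"]).reshape(-1,2)
    r=np.c_[n,np.ones(len(n))]
    if T is None:
        R,t=np.array(m["R"]),np.array(m["t"]); C=-R.T@t; d=r@R
    else:
        T=T@np.array(m["T_tool_cam"]); C=T[:3,3]; d=r@T[:3,:3].T
    return C+d*((z-C[2])/d[:,2])[:,None]
def cloud(m,d,T=None):
    h,w=d.shape; u,v=np.meshgrid(np.arange(w),np.arange(h))
    n=cv2.undistortPoints(np.stack([u,v],-1).reshape(-1,1,2).astype(float),m["K"],m["D"]).reshape(-1,2)
    P=np.c_[n,np.ones(len(n))]*d.reshape(-1,1)
    if T is None: X=(P-np.array(m["t"]))@np.array(m["R"])
    else:
        T=T@np.array(m["T_tool_cam"]); X=P@T[:3,:3].T+T[:3,3]
    return X.reshape(h,w,3)
def toolT(s):
    T=np.eye(4); T[:3,:3]=cv2.Rodrigues(np.array(s["tcp_rot"],float))[0]; T[:3,3]=s["tool_pos"]; return T
def box(X):
    (c,wh,a)=cv2.minAreaRect(X[:,:2].astype(np.float32)*1000); return np.round(c,1),np.round(wh,1),round(a,2), np.round(cv2.boxPoints((c,wh,a)),0).tolist()
E
python3 - <<'E'
from h import *
for n,rois in {"top":dict(bead=(255,170,300,275),carton=(325,140,380,272),tin=(320,98,360,142),bottle=(335,268,370,300),jig=(375,175,505,258),off=(180,175,212,265)),
 "side":dict(bead=(298,232,415,265),jig=(270,65,340,165),carton=(250,150,380,215),tin=(212,185,252,230),bottle=(375,140,402,182),off=(325,308,432,360))}.items():
    f=np.load(n+"0.npz"); m=camera_model(n); X=cloud(m,f["d"])
    for k,(a,b,c,e) in rois.items():
        x=X[b:e,a:c].reshape(-1,3); ok=(x[:,2]>-.1)
        x=x[ok]; print(n,k,"floor",np.round(np.median(x[x[:,2]<.008][:,2]),4), "zmax",np.round(np.percentile(x[:,2],[90,99,100]),4))
        y=x[x[:,2]>(.010)]
        print(len(y),box(y))
    crop=f["p"][:,:,::-1]
    a,b,c,e=rois["bead"]; A=cv2.resize(crop[b:e,a:c],None,fx=5,fy=5,interpolation=cv2.INTER_CUBIC)
    a,b,c,e=rois["jig"]; B=cv2.resize(crop[b:e,a:c],None,fx=4,fy=4,interpolation=cv2.INTER_CUBIC)
    cv2.imwrite(f"pics/{n}_bead.png",A);cv2.imwrite(f"pics/{n}_jig.png",B)
E
```

```text
top bead floor 0.0005 zmax [0.0148 0.0219 0.8927]
585 (array([488.3, 407.5]), array([150.4, 137.9]), 31.15, [[388.0, 428.0], [460.0, 310.0], [588.0, 387.0], [517.0, 505.0]])
top carton floor 0.0003 zmax [0.0469 0.0491 0.8927]
3287 (array([540.1, 243.3]), array([110.4, 283.4]), 82.47, [[392.0, 207.0], [673.0, 170.0], [688.0, 279.0], [407.0, 317.0]])
top tin floor 0.0006 zmax [0.0616 0.0647 0.8927]
880 (array([601.4, 268.4]), array([ 66.9, 287.7]), 86.89, [[456.0, 243.0], [743.0, 227.0], [747.0, 294.0], [460.0, 310.0]])
top bottle floor 0.0004 zmax [0.0497 0.0761 0.8927]
171 (array([404.2, 265.2]), array([138.5,  31.2]), 26.11, [[335.0, 249.0], [349.0, 221.0], [473.0, 282.0], [460.0, 310.0]])
top jig floor 0.0005 zmax [0.0329 0.057  0.8927]
4888 (array([501.7, 110.7]), array([387.8, 122.4]), 84.46, [[422.0, -76.0], [544.0, -88.0], [581.0, 298.0], [460.0, 310.0]])
top off floor 0.001 zmax [0.0187 0.0284 0.8927]
456 (array([500.1, 460.5]), array([160.2, 300. ]), 1.14, [[417.0, 609.0], [423.0, 309.0], [583.0, 312.0], [577.0, 612.0]])
side bead floor -0.0017 zmax [0.016  0.0203 0.951 ]
649
[... 300 characters left out ...]
e carton floor -0.0017 zmax [0.0446 0.0472 0.951 ]
3920 (array([649., 474.]), array([742.6, 248.3]), 62.58, [[368.0, 202.0], [588.0, 87.0], [930.0, 746.0], [710.0, 861.0]])
side tin floor -0.0012 zmax [0.0597 0.0624 0.951 ]
1131 (array([696.8, 518.6]), array([ 69.9, 681.3]), 3.69, [[640.0, 856.0], [684.0, 176.0], [754.0, 181.0], [710.0, 861.0]])
side bottle floor -0.0019 zmax [0.0491 0.0799 0.951 ]
268 (array([524.3, 550.2]), array([722.7,  31.5]), 61.65, [[339.0, 240.0], [367.0, 225.0], [710.0, 861.0], [682.0, 876.0]])
side off floor -0.0012 zmax [0.0111 0.0262 0.951 ]
594 (array([599.4, 681.2]), array([402.1, 126.4]), 40.98, [[406.0, 597.0], [489.0, 502.0], [793.0, 765.0], [710.0, 861.0]])
```

Pixels with no depth reading (z≈0.9) got in; I'll filter those out.

```bash
python3 - <<'E'
from h import *
for n,rois in {"top":dict(bead=(255,170,300,275),carton=(325,140,380,272),tin=(320,98,360,142),bottle=(335,268,370,300),jig=(375,175,505,258),off=(180,175,212,265)),
 "side":dict(bead=(298,232,415,265),jig=(270,65,340,165),carton=(250,150,380,215),tin=(212,185,252,230),bottle=(375,140,402,182),off=(325,308,432,360))}.items():
    f=np.load(n+"0.npz"); m=camera_model(n); X=cloud(m,f["d"])
    for k,(a,b,c,e) in rois.items():
        x=X[b:e,a:c]; M=((x[...,2]>.010)&(x[...,2]<.2)).astype(np.uint8)
        nc,l,st,_=cv2.connectedComponentsWithStats(M); j=1+np.argmax(st[1:,4]); y=x[l==j]
        print(n,k,len(y),"zmax",y[:,2].max().round(4),box(y))
        if k=="jig":
            y=y[(y[:,2]>.027)&(y[:,2]<.036)]; print("  cheeks",box(y))
            xx=x[(x[...,2]>.042)&(x[...,2]<.1)]; M=((x[...,2]>.045)&(x[...,2]<.1)).astype(np.uint8)
            nc,l,st,_=cv2.connectedComponentsWithStats(M)
            for q in range(1,nc): print("  post",st[q,4],np.round(x[l==q].mean(0),4))
E
```

```text
top bead 570 zmax 0.0237 (array([489.8, 408.2]), array([ 15.6, 190. ]), 78.25, [[395.0, 420.0], [581.0, 381.0], [584.0, 397.0], [398.0, 435.0]])
top carton 3253 zmax 0.0502 (array([524.3, 238.4]), array([250.2,  62.5]), 1.12, [[399.0, 267.0], [400.0, 205.0], [650.0, 210.0], [649.0, 272.0]])
top tin 866 zmax 0.0664 (array([709.7, 262.6]), array([66.5, 70.4]), 89.41, [[674.0, 230.0], [745.0, 229.0], [745.0, 295.0], [675.0, 296.0]])
top bottle 168 zmax 0.0856 (array([354.5, 240.5]), array([27.4, 29.4]), 2.66, [[340.0, 255.0], [342.0, 225.0], [369.0, 226.0], [368.0, 256.0]])
top jig 4846 zmax 0.0621 (array([493.9,  35.8]), array([234.3, 112.5]), 81.39, [[421.0, -72.0], [532.0, -88.0], [567.0, 143.0], [456.0, 160.0]])
  cheeks (array([494.1,  35.8]), array([229.8,  86.7]), 81.43, [[434.0, -71.0], [520.0, -84.0], [554.0, 143.0], [468.0, 156.0]])
  post 21 [0.5374 0.1124 0.0561]
  post 26 [ 0.5136 -0.0467  0.0555]
  post 22 [0.4741 0.1218 0.0569]
  post 23 [ 0.4521 -0.0376  0.057 ]
top off 236 zmax 0.0301 (array([498.7, 608. ]), array([157.3,   4.4]), 0.51, [[420.0, 609.0], [420.0, 605.0], 
[... 725 characters left out ...]
 2 [0.4662 0.215  0.0452]
  post 1 [0.4987 0.2128 0.0462]
  post 1 [0.4901 0.2148 0.0458]
  post 1 [0.4668 0.2208 0.0456]
side carton 3674 zmax 0.0498 (array([527.3, 240.5]), array([251. ,  67.1]), 0.69, [[401.0, 273.0], [402.0, 205.0], [653.0, 208.0], [652.0, 276.0]])
side tin 1115 zmax 0.0639 (array([714.3, 264.3]), array([69. , 68.1]), 24.63, [[669.0, 281.0], [697.0, 219.0], [760.0, 248.0], [732.0, 310.0]])
side bottle 262 zmax 0.0841 (array([359.6, 244.1]), array([26.9, 29.9]), 6.32, [[345.0, 257.0], [348.0, 228.0], [375.0, 231.0], [371.0, 260.0]])
side off 287 zmax 0.03 (array([499.4, 609.3]), array([160.7,   3.8]), 0.97, [[419.0, 610.0], [419.0, 606.0], [580.0, 609.0], [580.0, 613.0]])
```

View pics/top_bead.png

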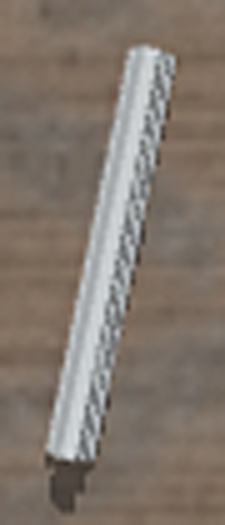

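View pics/top_jig.png

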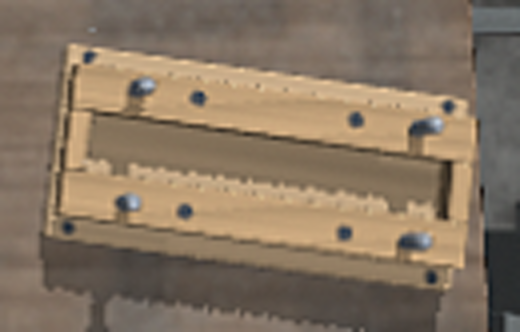

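```bash
cat >> h.py <<'E'
def plan(p,yaw,s=None):
    """shift (cm, tool axes) and turn (deg rotvec tool axes) to reach TCP p, tool down with x at yaw deg"""
    s=s or state(); T=toolT(s); c,q=np.cos(np.radians(yaw)),np.sin(np.radians(yaw))
    R=np.array([[c,q,0],[q,-c,0],[0,0,-1.]])
    d=T[:3,:3].T@(np.array(p)-T[:3,3])*100
    r=cv2.Rodrigues(T[:3,:3].T@R)[0].ravel()*180/np.pi
    print("shift cm",np.round(d,2),"turn deg",np.round(r,2))
E
python3 - <<'E'
from h import *
for n in("top","side"):
    f=np.load(n+"0.npz"); m=camera_model(n); X=cloud(m,f["d"])
    x=X.reshape(-1,3); a=np.radians(-11.9); u=np.array([np.cos(a),np.sin(a)]); v=np.array([-u[1],u[0]])
    q=x[:,:2]-[.490,.409]; U=q@u; V=q@v
    for w in np.arange(-16,17,2):
        k=(abs(U)<.08)&(abs(V*1000-w)<1); print(n,w,np.round(np.percentile(x[k,2],[10,50,90])*1000,1),k.sum())
plan([.49,.409,.2],78.1)
E
```

```text
top -16 [-1.7  0.1  2. ] 59
top -14 [-1.   0.5  3.2] 62
top -12 [-1.   1.1  4.8] 69
top -10 [3.1 5.2 7.5] 65
top -8 [ 4.8 11.3 14.1] 86
top -6 [12.4 14.3 19.2] 78
top -4 [17.1 19.2 21.6] 65
top -2 [18.  19.7 21.7] 62
top 0 [17.8 20.5 21.8] 63
top 2 [17.7 20.2 22.2] 59
top 4 [16.5 18.2 20.3] 57
top 6 [14.8 17.5 18.6] 47
top 8 [4.4 6.  7.8] 26
top 10 [3.  4.9 6.6] 47
top 12 [-1.6  1.1  2.4] 55
top 14 [-0.9  0.7  2.4] 56
top 16 [-1.6 -0.   2.1] 62
side -16 [-4.3 -2.1  0.5] 59
side -14 [-2.5 -1.2  0.2] 42
side -12 [-0.3  0.3  0.9] 12Traceback (most recent call last):
  File "<stdin>", line 7, in <module>
    return _quantile_unchecked(
        a, q, axis, out, overwrite_input, method, keepdims, weights)
    return _ureduce(a,
                    func=_quantile_ureduce_func,
    ...<5 lines>...
                    overwrite_input=overwrite_input,
                    method=method)
    r = func(a, **kwargs)
    result = _quantile(arr,
                       quantiles=q,
    ...<2 lines>...
                       out=out,
                       weights=wgt)
    slices_having_nans = np.isnan(arr[-1, ...])
                                  ~~~^^^^^^^^^
IndexError: index -1 is out of bounds for axis 0 with size 0
```

```bash
python3 - <<'E'
from h import *
plan([.48,.41,.2],78.1)
E
```

```text
shift cm [-4.13 24.19  2.16] turn deg [ -0.03   0.1  -15.07]
```

>>> drive_tool([
  [-0.5,3,0.3,0,0,-2,0],
  [-1,6,0.6,0,0,-4,0],
  [-1.5,9,0.8,0,0,-6,0],
  [-2,12,1,0,0,-8,0],
  [-2.5,15,1.3,0,0,-10,0],
  [-3,18,1.6,0,0,-12,0],
  [-3.6,21,1.9,0,0,-13.5,0],
  [-4.1,24.2,2.2,0,0,-15.1,0],
  [-4.1,24.2,2.2,0,0,-15.1,0],
  [-4.1,24.2,2.2,0,0,-15.1,0],
  [-4.1,24.2,2.2,0,0,-15.1,0],
])

```text
clock: 1.2
tool_pos: [0.4798, 0.4111, 0.2002]
tcp_rot: [-2.439, -1.98, 0.001]
wrist_force: [-0.1, 0.3, -0.4]
finger_gap: 0.0869
```

```bash
python3 - <<'E'
from h import *
s=state(); print(s["clock"],s["tool_pos"],s["tcp_rot"],np.abs(s["joint_vel"]).max())
p,d=grab_frame("wrist"); np.savez("w1.npz",p=p,d=d,T=toolT(s)); cv2.imwrite("pics/w1.png",p[:,:,::-1])
E
```

```text
1.2 [0.47980359 0.41109976 0.20022769] [-2.43873069e+00 -1.97963404e+00  1.14284980e-03] 0.013084969440539548
```

View pics/w1.png

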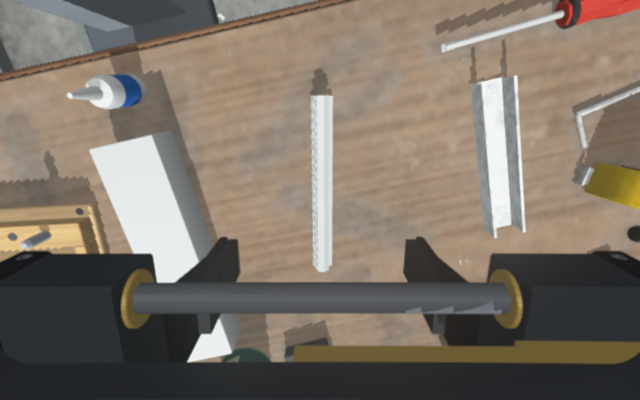

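The wrist view shows the whole bead, columns 310–333 and rows 95–272, lying between the open fingers and almost parallel to the jaw normal.

```bash
python3 - <<'E'
from h import *
f=np.load("w1.npz"); m=camera_model("wrist"); T=f["T"]; X=cloud(m,f["d"],T)
x=X[85:285,295:350]; M=((x[...,2]>.0035)&(x[...,2]<.05)).astype(np.uint8)
nc,l,st,_=cv2.connectedComponentsWithStats(M); j=1+np.argmax(st[1:,4]); y=x[l==j]
print(box(y), "floor",np.median(x[l==0][:,2]))
M=((x[...,2]>.012)&(x[...,2]<.05)); print("upper",box(x[M]))
# tool-frame profile
Ti=np.linalg.inv(T); 
a=np.radians(-11.9); u=np.array([np.cos(a),np.sin(a)]); v=np.array([-u[1],u[0]])
xx=x.reshape(-1,3);q=xx[:,:2]-[.490,.409]; U=q@u; V=q@v*1000
for w in np.arange(-14,15,1.): 
    k=(abs(U)<.08)&(abs(V-w)<.5); print(w,k.sum(),np.round(np.percentile(xx[k,2],[10,50,90])*1000,1))
# colour silhouette
g=f["p"].astype(int); sat=g.max(2)-g.min(2); W=((sat<28)&(g.min(2)>95)).astype(np.uint8); W2=np.zeros_like(W); W2[85:285,295:350]=W[85:285,295:350]
nc,l,st,_=cv2.connectedComponentsWithStats(W2); j=1+np.argmax(st[1:,4]); print(st[j])
v_,u_=np.nonzero(l==j); 
for z in (0,.01,.02): print(z,box(ray_plane(m,np.c_[u_,v_],z,T)))
E
```

```text
(array([491.8, 410.7]), array([ 21.9, 189.4]), 78.38, [[397.0, 419.0], [582.0, 381.0], [587.0, 402.0], [401.0, 440.0]]) floor -0.0006514065959428994
upper (array([491.7, 409.9]), array([ 14.4, 189.3]), 78.43, [[398.0, 422.0], [583.0, 384.0], [586.0, 398.0], [400.0, 436.0]])
-14.0 134 [-1.8 -0.7  0.3]
-13.0 128 [-1.5 -0.7  0.1]
-12.0 127 [-1.6 -0.6  0.2]
-11.0 126 [-1.6 -0.6  0.1]
-10.0 125 [-1.7 -0.7  0.1]
-9.0 109 [-1.3  2.6  3.9]
-8.0 131 [2.9 4.  5. ]
-7.0 135 [3.8 4.6 5.6]
-6.0 114 [ 4.9 11.1 12.5]
-5.0 140 [11.  12.2 13.6]
-4.0 134 [11.7 12.7 14.1]
-3.0 135 [12.6 17.1 19.6]
-2.0 160 [17.6 18.5 19.9]
-1.0 160 [17.7 18.7 20. ]
0.0 158 [17.8 18.7 19.9]
1.0 157 [17.9 18.7 19.9]
2.0 160 [18.  19.  20.3]
3.0 160 [18.4 19.4 20.3]
4.0 160 [18.2 19.2 20.5]
5.0 156 [17.4 18.3 19.5]
6.0 148 [16.5 17.5 18.8]
7.0 138 [15.8 16.8 18.3]
8.0 143 [14.9 16.  17.5]
9.0 100 [ 4.3  6.1 16.3]
10.0 131 [3.9 4.7 5.7]
11.0 135 [3.4 4.4 5.5]
12.0 130 [2.9 3.7 4.5]
13.0 102 [-1.2  0.3  3.5]
14.0 123 [-1.7 -0.8  0.4]
[ 295   92   55  181 5160]
0 (array([495. , 409.5]), array([ 60.9, 205. ]), 79.46, [[389.0, 398.0], [590.0, 361.0], [601.0, 421.0], [400.0, 458.0]])
0.01 (array([492.4, 410. ]), array([ 59.2, 199.4]), 79.45, [[389.0, 399.0], [585.0, 363.0], [596.0, 421.0], [400.0, 457.0]])
0.02 (array([489.8, 410.5]), array([ 57.5, 193.7]), 79.46, [[389.0, 400.0], [580.0, 365.0], [590.0, 421.0], [400.0, 457.0]])
```

```bash
python3 - <<'E'
from h import *
plan([.4915,.4107,.007],78.4)
E
```

```text
shift cm [ 0.17  1.18 19.35] turn deg [-0.03 -0.   -0.22]
```

>>> drive_tool([
  [0.1,0.6,2,0,0,-0.2,0],
  [0.2,1.2,5,0,0,-0.2,0],
  [0.2,1.2,8,0,0,-0.2,0],
  [0.2,1.2,11,0,0,-0.2,0],
  [0.2,1.2,13.5,0,0,-0.2,0],
  [0.2,1.2,15.5,0,0,-0.2,0],
  [0.2,1.2,17,0,0,-0.2,0.3],
  [0.2,1.2,18,0,0,-0.2,0.5],
  [0.2,1.2,18.7,0,0,-0.2,0.5],
  [0.2,1.2,19,0,0,-0.2,0.5],
  [0.2,1.2,19.2,0,0,-0.2,0.5],
  [0.2,1.2,19.2,0,0,-0.2,0.5],
  [0.2,1.2,19.2,0,0,-0.2,0.5],
], newtons=20)

```text
clock: 2.55
tool_pos: [0.4933, 0.4104, 0.0093]
tcp_rot: [2.436, 1.984, 0.002]
wrist_force: [0.5, 0.3, -0.2]
finger_gap: 0.045
```

```bash
python3 - <<'E'
from h import *
s=state();p,d=grab_frame("wrist"); np.savez("w2.npz",p=p,d=d,T=toolT(s)); cv2.imwrite("pics/w2.png",p[:,:,::-1])
p,d=grab_frame("side"); cv2.imwrite("pics/s2.png",cv2.resize(p[200:300,260:460,::-1],None,fx=4,fy=4))
plan([.4915,.4107,.007],78.4)
E
```

```text
shift cm [-0.   -0.17  0.22] turn deg [ 0.04 -0.04 -0.08]
```

View pics/w2.png

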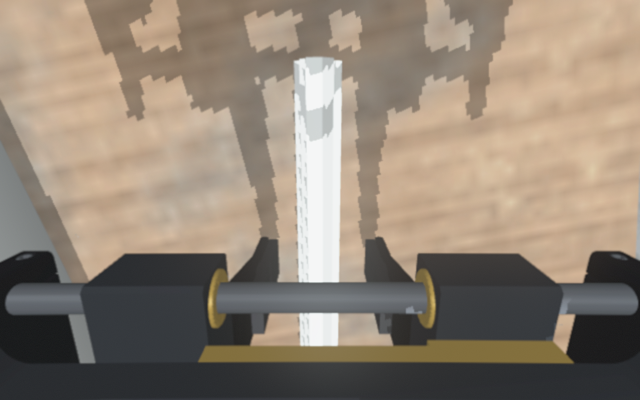

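View pics/s2.png

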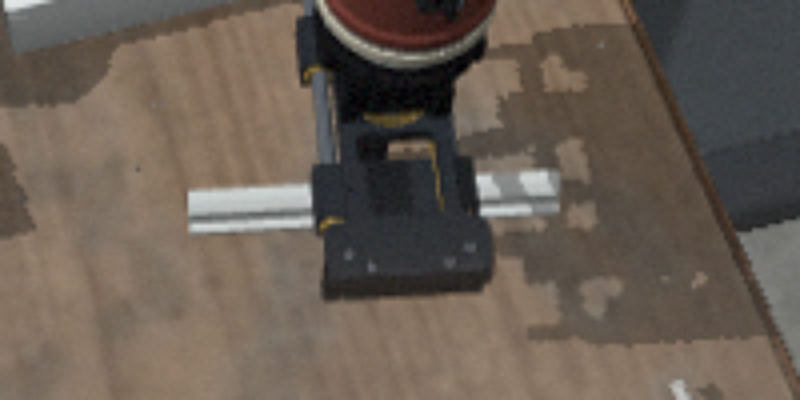

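The fingers straddle the bead (columns 295–342 in the wrist view) and are centred on it. I'll go down the last 2 mm and close.

>>> drive_tool([
  [0,-0.1,0.2,0,0,0,0.5],
  [0,-0.15,0.2,0,0,0,0.5],
  [0,-0.15,0.2,0,0,0,0.65],
  [0,-0.15,0.2,0,0,0,0.75],
  [0,-0.15,0.2,0,0,0,0.85],
  [0,-0.15,0.2,0,0,0,1],
  [0,-0.15,0.2,0,0,0,1],
  [0,-0.15,0.2,0,0,0,1],
  [0,-0.15,0.2,0,0,0,1],
  [0,-0.15,0.2,0,0,0,1],
], newtons=20)

```text
clock: 3.65
tool_pos: [0.4912, 0.4104, 0.0065]
tcp_rot: [-2.436, -1.984, 0.0]
wrist_force: [-0.4, 0.6, -0.6]
finger_gap: 0.0194
```

>>> drive_tool([
  [0,0,0,0,0,0,1],
  [0,0,0,0,0,0,1],
  [0,0,0,0,0,0,1],
])

```text
clock: 3.95
tool_pos: [0.4912, 0.4105, 0.0065]
tcp_rot: [-2.436, -1.984, 0.0]
wrist_force: [0.2, -0.5, -1.5]
finger_gap: 0.0189
```

>>> drive_tool([
  [0,0,-0.5,0,0,0,1],
  [0,0,-1.5,0,0,0,1],
  [0,0,-3,0,0,0,1],
  [0,0,-5,0,0,0,1],
  [0,0,-7,0,0,0,1],
  [0,0,-9,0,0,0,1],
  [0,0,-11,0,0,0,1],
  [0,0,-13,0,0,0,1],
  [0,0,-14.5,0,0,0,1],
  [0,0,-15.5,0,0,0,1],
  [0,0,-16,0,0,0,1],
  [0,0,-16,0,0,0,1],
  [0,0,-16,0,0,0,1],
])

```text
clock: 5.25
tool_pos: [0.4908, 0.4102, 0.1656]
tcp_rot: [-2.436, -1.984, 0.002]
wrist_force: [-0.2, -0.6, -1.3]
finger_gap: 0.0191
```

```bash
python3 - <<'E'
from h import *
s=state();p,d=grab_frame("wrist"); np.savez("w3.npz",p=p,d=d,T=toolT(s)); cv2.imwrite("pics/w3.png",p[:,:,::-1])
p,d=grab_frame("side"); np.savez("s3.npz",p=p,d=d);cv2.imwrite("pics/s3.png",p[:,:,::-1])
print(s["finger_gap"],s["wrist_force"],s["wrist_torque"],s["clock"])
E
```

```text
0.019067556029420035 [-0.2366738  -0.64808617 -1.27397863] [0.01567954 0.01181202 0.0338216 ] 5.25
```

View pics/w3.png

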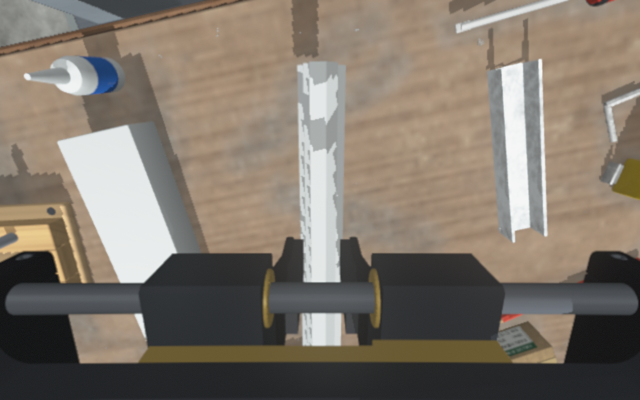

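View pics/s3.png

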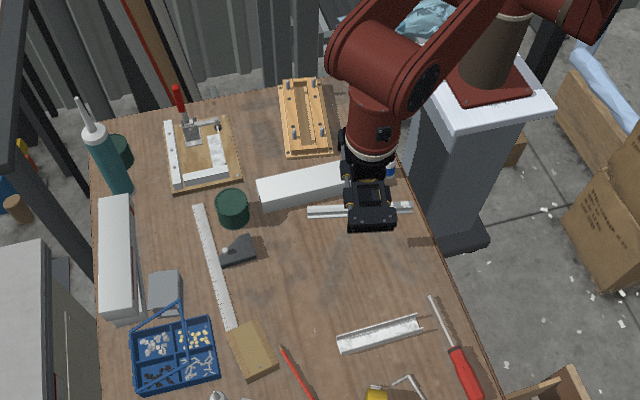

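The bead is held and lifted. In the wrist view it shows at columns 298–345, rows 62–345. Next I measure its pose in the tool frame.

```bash
cat >> h.py <<'E'
def bead_in_tool(d,m,z0=-.035,z1=.02,pr=True):
    T=np.eye(4); X=cloud(m,d,T)
    k=(d>0)&(abs(X[...,0])<.02)&(X[...,1]<-.022)&(X[...,1]>-.12)&(X[...,2]<z1)&(X[...,2]>z0)
    x=X[k]; ys=np.arange(-.09,-.024,.006); R=[]
    for y in ys:
        q=x[abs(x[:,1]-y)<.003]; top=q[q[:,2]<np.percentile(q[:,2],5)+.0025]
        R.append((q[:,0].min(),q[:,0].max(),np.median(top[:,2]),top[:,0].mean()))
    R=np.array(R)*1000
    print("ymin mm",x[:,1].min()*1000)
    for n,c in zip(("left","right","mid","topz","topx"),(R[:,0],R[:,1],(R[:,0]+R[:,1])/2,R[:,2],R[:,3])):
        f=np.polyfit(ys*1000,c,1); print(n,"slope deg",round(np.degrees(np.arctan(f[0])),2),"at y=0:",round(f[1],2), "resid",round(np.std(c-np.polyval(f,ys*1000)),2))
E
python3 - <<'E'
from h import *
m=camera_model("wrist")
for n in ("w2","w3"):
    print(n); bead_in_tool(np.load(n+".npz")["d"],m)
E
```

```text
w2
ymin mm -119.99461665113643
left slope deg 0.02 at y=0: -19.93 resid 0.04
right slope deg -0.07 at y=0: 19.86 resid 0.06
mid slope deg -0.03 at y=0: -0.03 resid 0.03
topz slope deg 0.04 at y=0: -9.32 resid 0.05
topx slope deg 0.11 at y=0: -0.24 resid 0.08
w3
ymin mm -94.93146283948428
left slope deg -0.04 at y=0: -9.67 resid 0.12
right slope deg -0.14 at y=0: 11.94 resid 0.14
mid slope deg -0.09 at y=0: 1.13 resid 0.12
topz slope deg 0.07 at y=0: -12.15 resid 0.06
topx slope deg 0.08 at y=0: 1.17 resid 0.07
```

```bash
python3 - <<'E'
from h import *
plan([.496,.037,.2],-8.4)
E
```

```text
shift cm [-36.43   8.07  -3.44] turn deg [-1.000e-02  1.400e-01  8.673e+01]
```

>>> drive_tool([
  [-1,0.2,-1,0,0,2,1],
  [-3,0.7,-2,0,0,7,1],
  [-5.2,1.2,-3,0,0,12,1],
  [-7.5,1.7,-3.4,0,0,18,1],
  [-10,2.2,-3.4,0,0,24,1],
  [-12.5,2.8,-3.4,0,0,30,1],
  [-15,3.3,-3.4,0,0,36,1],
  [-17.5,3.9,-3.4,0,0,42,1],
  [-20,4.4,-3.4,0,0,48,1],
  [-22.5,5,-3.4,0,0,54,1],
  [-25,5.5,-3.4,0,0,60,1],
  [-27.5,6.1,-3.4,0,0,66,1],
  [-30,6.7,-3.4,0,0,72,1],
  [-32.5,7.2,-3.4,0,0,78,1],
  [-34.5,7.7,-3.4,0,0,82.5,1],
  [-35.8,8,-3.4,0,0,85.5,1],
  [-36.4,8.1,-3.4,0,0,86.7,1],
  [-36.4,8.1,-3.4,0,0,86.7,1],
  [-36.4,8.1,-3.4,0,0,86.7,1],
  [-36.4,8.1,-3.4,0,0,86.7,1],
])

```text
clock: 7.35
tool_pos: [0.4968, 0.0384, 0.2005]
tcp_rot: [-3.133, 0.227, 0.0]
wrist_force: [-0.3, -1.1, -0.9]
finger_gap: 0.0193
```

```bash
python3 - <<'E'
from h import *
s=state();p,d=grab_frame("wrist"); np.savez("w4.npz",p=p,d=d,T=toolT(s)); cv2.imwrite("pics/w4.png",p[:,:,::-1])
print(s["finger_gap"],s["joints"],s["clock"],np.abs(s["joint_vel"]).max())
bead_in_tool(d,camera_model("wrist"))
E
```

```text
0.01931578163578055 [-8.14670782e-02 -6.87870690e-02  1.87472944e+00  2.79833472e-04
  1.33579766e+00  6.31046502e-02] 7.35 0.0033075275613491245
ymin mm -95.19680491813756
left slope deg -0.06 at y=0: -11.92 resid 0.11
right slope deg -0.13 at y=0: 9.73 resid 0.13
mid slope deg -0.1 at y=0: -1.09 resid 0.11
topz slope deg 0.11 at y=0: -12.14 resid 0.07
topx slope deg 0.01 at y=0: -1.1 resid 0.08
```

View pics/w4.png

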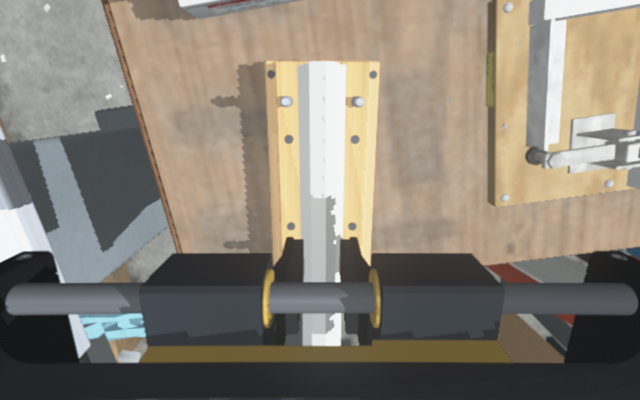

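The wrist view shows the jig centred under the bead: posts at (287,101) and (357,101), near edge at row 62. I'll measure the jig in the tool frame.

```bash
cat >> h.py <<'E'
def jig_in_tool(d,T,m,bw=.024):
    """cheek outer edges & posts from wrist depth, in tool frame (mm)"""
    X=cloud(m,d,np.eye(4)); W=X@T[:3,:3].T+T[:3,3]; z=W[...,2]
    box_=(d>0)&(abs(X[...,0])<.08)&(X[...,1]<.02)
    k=box_&(z>.026)&(z<.037); x=X[k]
    # bins along y for cheek-top outer edges and inner wall edges
    top=np.percentile(x[:,1],0.5); print("cheek near end y",round(top*1000,1), round(x[:,1].min()*1000,1))
    ys=np.arange(top+.004,-.04,.004);E=[]
    for y in ys:
        q=x[abs(x[:,1]-y)<.002]; E.append((q[:,0].min(),q[:,0].max()) if len(q)>3 else (np.nan,)*2)
    E=np.array(E)*1000; mid=E.mean(1); g=np.isfinite(mid)&(abs(E[:,1]-E[:,0]-88)<6); print("widths",np.round(E[:,1]-E[:,0],1)[:40])
    if g.sum()>4:
        f=np.polyfit(ys[g]*1000,mid[g],1); print("cheek mid slope deg",np.degrees(np.arctan(f[0])).round(2),"x at y=0",f[1].round(2),"at -50",np.polyval(f,-50).round(2))
    kb=box_&(z>.008)&(z<.016); xb=X[kb]; print("board near end y",np.round(np.percentile(xb[:,1],[0,1])*1000,1))
    M=(box_&(z>.046)&(z<.07)&(abs(X[...,0])>bw)&(abs(X[...,0])<.05)).astype(np.uint8)
    nc,l,st,_=cv2.connectedComponentsWithStats(M)
    for j in range(1,nc):
        if st[j,4]>8: q=X[l==j]; w=W[l==j]; tp=w[:,2]>w[:,2].max()-.004; print("post",st[j,:5],"minx/maxx",(q[:,0].min()*1000).round(1),(q[:,0].max()*1000).round(1),"y",(q[tp][:,1].mean()*1000).round(1),"x",(q[tp][:,0].mean()*1000).round(1),"ztop",w[:,2].max().round(4))
E
python3 - <<'E'
from h import *
f=np.load("w4.npz"); jig_in_tool(f["d"],f["T"],camera_model("wrist"))
T=f["T"]; R=T[:3,:3]
print("tool yaw",np.degrees(np.arctan2(R[1,0],R[0,0])))
for n,c in (("top",(.4943,.0375)),("side",(.4986,.0391)),("cheek top",(.4941,.0358)),("cheek side",(.498,.0374))):
    print(n,((np.linalg.inv(T)@[*c,.06,1])*1000).round(1))
E
```

```text
cheek near end y -160.9 -162.7
widths [ 2.5  nan  nan  nan  nan  nan  nan  nan  nan  nan  nan 84.5 83.9 84.5
 84.6 85.1 85.6 84.8 84.9 84.6 84.9 85.2 85.4 84.7 85.2 84.4 84.7 85.2
 85.3 84.8]
cheek mid slope deg -0.05 x at y=0 -0.4 at -50 -0.36
board near end y [-167.4 -165.2]
post [280  96  12  12 111] minx/maxx -36.8 -27.4 y -78.6 x -32.1 ztop 0.0609
post [352  96  13  12 111] minx/maxx 26.7 36.4 y -78.3 x 31.5 ztop 0.0609
tool yaw -8.287083004639408
top [  -2.4    1.3  140.5 1000. ]
side [ 1.700e+00 -9.000e-01  1.405e+02  1.000e+03]
cheek top [  -2.3    3.   140.5 1000. ]
cheek side [1.300e+00 8.000e-01 1.405e+02 1.000e+03]
```

The bead and slot are parallel to within 0.1°. The correction needed is about +0.7 mm in x and +1.6 mm in y. I'll go down partway and re-check above the posts.

>>> drive_tool([
  [0.07,0.16,1,0,0,0,1],
  [0.07,0.16,2.5,0,0,0,1],
  [0.07,0.16,4,0,0,0,1],
  [0.07,0.16,5.5,0,0,0,1],
  [0.07,0.16,7,0,0,0,1],
  [0.07,0.16,8.5,0,0,0,1],
  [0.07,0.16,9.5,0,0,0,1],
  [0.07,0.16,10,0,0,0,1],
  [0.07,0.16,10,0,0,0,1],
  [0.07,0.16,10,0,0,0,1],
  [0.07,0.16,10,0,0,0,1],
])

```text
clock: 8.5
tool_pos: [0.4981, 0.0359, 0.1013]
tcp_rot: [3.133, -0.229, 0.002]
wrist_force: [-0.1, 0.3, -0.5]
finger_gap: 0.019
```

```bash
python3 - <<'E'
from h import *
s=state();p,d=grab_frame("wrist"); T=toolT(s); np.savez("w5.npz",p=p,d=d,T=T); cv2.imwrite("pics/w5.png",p[:,:,::-1])
print(s["finger_gap"],s["clock"],np.degrees(np.arccos(-T[2,2])))
m=camera_model("wrist"); bead_in_tool(d,m,z1=.015); jig_in_tool(d,T,m)
E
```

```text
0.01902447669469115 8.5 0.08771319602216247
ymin mm -95.21281627964667
left slope deg -0.04 at y=0: -11.92 resid 0.12
right slope deg -0.14 at y=0: 9.73 resid 0.12
mid slope deg -0.09 at y=0: -1.09 resid 0.1
topz slope deg 0.14 at y=0: -12.07 resid 0.04
topx slope deg 0.07 at y=0: -1.03 resid 0.08
cheek near end y -115.6 -116.0
widths [86.  85.5 84.7 85.4 85.6 85.  85.6 85.3 85.3 85.5 85.4 85.1 85.4 85.4
 85.  85.4 85.2 85. ]
cheek mid slope deg -0.02 x at y=0 -2.26 at -50 -2.25
board near end y [-118.8 -116.8]
post [257  90  19  18 255] minx/maxx -38.9 -29.3 y -80.7 x -33.8 ztop 0.0609
post [364  91  18  17 250] minx/maxx 24.7 34.1 y -80.6 x 29.3 ztop 0.061
```

View pics/w5.png

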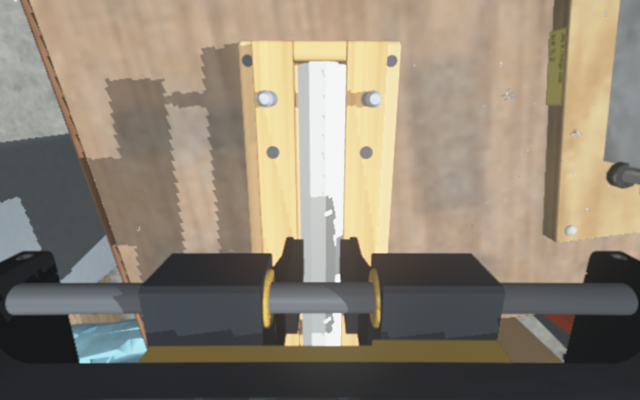

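The posts put the slot centre line at x = −2.25 mm and the bead's at −1.09 mm, so I correct by −1.2 mm in x and −0.5 mm in y, then descend 5.2 cm.

>>> drive_tool([
  [-0.06,-0.03,0,0,0,0,1],
  [-0.12,-0.05,0.3,0,0,0,1],
  [-0.12,-0.05,1,0,0,0,1],
  [-0.12,-0.05,1.8,0,0,0,1],
  [-0.12,-0.05,2.6,0,0,0,1],
  [-0.12,-0.05,3.4,0,0,0,1],
  [-0.12,-0.05,4.1,0,0,0,1],
  [-0.12,-0.05,4.6,0,0,0,1],
  [-0.12,-0.05,5,0,0,0,1],
  [-0.12,-0.05,5.1,0,0,0,1],
  [-0.12,-0.05,5.1,0,0,0,1],
  [-0.12,-0.05,5.1,0,0,0,1],
  [-0.12,-0.05,5.1,0,0,0,1],
])

```text
clock: 9.85
tool_pos: [0.4966, 0.0366, 0.0499]
tcp_rot: [3.133, -0.229, 0.001]
wrist_force: [-0.1, -0.3, -0.6]
finger_gap: 0.0189
```

```bash
python3 - <<'E'
from h import *
s=state();p,d=grab_frame("wrist"); T=toolT(s); np.savez("w6.npz",p=p,d=d,T=T); cv2.imwrite("pics/w6.png",p[:,:,::-1])
print(s["finger_gap"],s["clock"],np.degrees(np.arccos(-T[2,2])),s["wrist_force"])
m=camera_model("wrist"); bead_in_tool(d,m,z1=.010); jig_in_tool(d,T,m)
p,d=grab_frame("side"); cv2.imwrite("pics/s6.png",cv2.resize(p[50:200,220:420,::-1],None,fx=4,fy=4))
p,d=grab_frame("top"); cv2.imwrite("pics/t6.png",cv2.resize(p[140:290,330:530,::-1],None,fx=4,fy=4))
E
```

```text
0.018899481664365704 9.85 0.04190504949172769 [-0.14929897 -0.33243426 -0.57622972]
ymin mm -95.17801680049676
left slope deg -0.04 at y=0: -11.9 resid 0.14
right slope deg -0.13 at y=0: 9.73 resid 0.13
mid slope deg -0.09 at y=0: -1.09 resid 0.12
topz slope deg 0.19 at y=0: -11.99 resid 0.05
topx slope deg 0.0 at y=0: -1.07 resid 0.09
cheek near end y -114.7 -115.2
widths [85.8 86.  85.7 86.1 85.6 86.1 85.4 85.4 85.4 85.5 85.6 85.6 85.7 85.8
 85.5 86.  85.5 85.8]
cheek mid slope deg 0.16 x at y=0 -0.56 at -50 -0.7
board near end y [-118. -116.]
post [239  88  26  24 462] minx/maxx -37.3 -27.5 y -80.1 x -32.3 ztop 0.0608
post [380  89  26  23 468] minx/maxx 26.1 36.1 y -80.0 x 30.8 ztop 0.0608
```

View pics/w6.png

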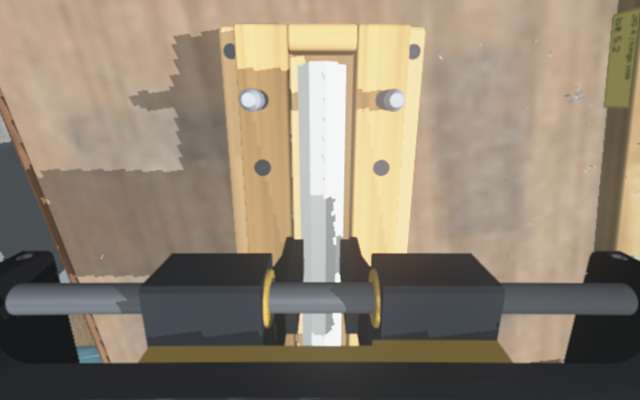

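View pics/s6.png

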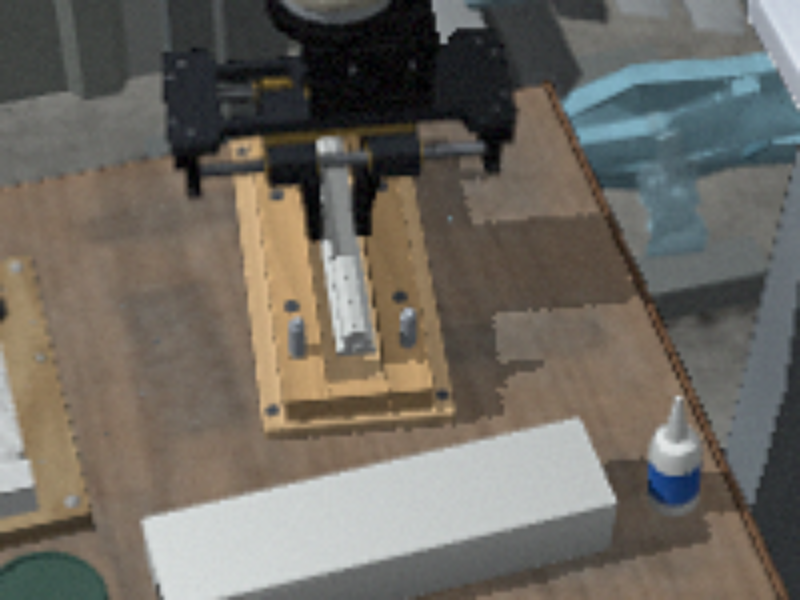

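The wrist view shows the bead (columns 299–346) centred in the slot (291–356) between posts at (252,100) and (392,100). In the side view it hovers clear of the jig, and the carton and bottle look undisturbed. I'll do one last check for stillness, then hand in.

```bash
python3 - <<'E'
from h import *
s=state(); print(s["clock"],s["tool_pos"],np.abs(s["joint_vel"]).max(),s["finger_gap"],s["wrist_force"])
print(hand_in())
E
```

```text
10.0 [0.49646008 0.03658044 0.04978354] 0.0030617132141469742 0.018774150888740262 [ 0.99228038 -0.93950413 -1.68364049]
the job is handed in; nothing more can be done
None
```

I picked up the bead at its middle with a 20 N grip and lifted it to about 0.16 m. I carried it over the row at about 0.19 m while turning it 87°, then lowered it between the four posts. I handed in at 10.0 s with the gripper still holding it.

Last checks from the wrist camera before handing in:

| Check | Measured |
|---|---|
| Offset across the slot | about 0.4 mm |
| Offset along the slot | about 0.2 mm |
| Angle to the slot | within about 0.3° |
| Tilt from level | about 0.2° |
| Underside above the cheek tops | about 10 mm |
| Force at the wrist | about 2 N, within its noise |

- **Stillness:** the arm was at rest when I handed in, with joint speeds around 0.003 rad/s.
- **Other items:** the carton, the bottle and the jig looked undisturbed in the last side picture. I did not re-measure the tin or the U-offcut afterwards.

Four things disagreed along the way:
- **Camera offset:** the fixed top and side cameras put things 3–4 mm apart, so I aligned bead to jig with the wrist camera.
- **Finger opening:** it read 19 mm with the bead gripped. The bead measured about 15 mm across its body and 22 mm across its base.
- **Shift in the grip:** the bead's measured position in the gripper moved about 2 mm sideways during the carry and then stayed put. I corrected for it at the jig.
- **Cheek edges:** at the final pose they gave a slightly different slot direction than before, 0.16° instead of about −0.03°. That is well within the allowance.

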